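# Work a seized cartridge out of its sloping dock

### The job

The reagent cartridge has seized in the sloping dock, so a straight pull will not bring it out. Hold it by its T-handle, work it loose by rocking it slowly from side to side without forcing it, draw it out along the slope of its bay, and stand it upright on the floor of the open steel tray, gently, and let go. Leave the bottles and the beaker where they stand.

Things in the scene. Friction and masses are not known exactly. Their poses are not given: they have to be found in the camera images.
- dock: grey console fixed to the worktop, base 180 (x) x 130 (y) mm, 140 mm high, with one deep bay leaning 30 degrees from vertical towards the robot (the dock's own -x). Origin: on the worktop at the middle of its width, 10 mm behind the base's centre; z up. The way out of the bay is (-0.5, 0, 0.866) in these axes. More than 100 N between cartridge and dock counts as forcing.
- bay_floor (a point): centre of the bay's floor, on which the cartridge's foot stands at the start; at (30, 0, 36) mm in the dock's axes, which it shares.
- bay_mouth (a point): centre of the bay's mouth, 106 mm from its floor, in a flat sloping face square to the bay. The mouth is 30 x 54 mm (the 54 across, along the dock's y).
- bay_shoes (a point): midway between two hidden stiff shoes (dock +y and -y sides) that press on the neck 84 to 99 mm from the bay's floor and overhang the shoulders: they stop a pull after 4 mm of slack. Rocking to a side pushes that shoe back, at most 7.5 mm, where it stays; it starts 0 to 2 mm back (unknown). With the two pushed back 12 mm or more in sum, the cartridge, held central, draws out freely.
- cart_grip (a point): centre of the white cartridge's T-handle, a bar 24 x 90 x 32 mm (x, y, z): grasp it across its 24 mm. Axes are the cartridge's: z along it, out of the bay; y along the bar, the rocking direction. This point is 134 mm from the foot, 16 mm below the top end; the bar's underside is 12 mm clear of the dock's sloping face at the start. 0.15 to 0.31 kg.
- cart_foot (a point): centre of the cartridge's flat foot (28 x 30 mm), same axes. Above it a body 28 x 46 mm up to the shoulders 80 mm from the foot, then a neck 24 x 34 mm up to the handle at 118 mm. In the bay it rocks about an edge of this foot. From upright, a shoe's hard stop comes at about 0.08 rad (handle 11 mm aside). Shoes yield slowly, like stiff grease: 15 N at the handle moves it some 8 mm/s.
- tray: open steel tray fixed to the worktop, 150 (x) x 130 (y) x 22 mm high, floor and walls 4 mm thick (floor's top 4 mm above the worktop). Origin: centre of its underside; z up. It stands left or right of the dock.
- bottle_stain: bystander: brown bottle with black cap, 48 mm across, 88 mm high; origin under its foot, z up.
- wash_bottle: bystander: white wash bottle with bent spout, 60 x 86 x 158 mm high; origin under its foot, z up.
- beaker: bystander: small glass beaker, 56 mm across, 62 mm high; origin under its foot, z up.
Not all that is in view belongs to the job. Leave any red look-alike of the part that bears cart_grip alone.

How it is judged:
By the outcome, as a careful person would: the job done as asked, in the order asked, and still so for the second after the job is handed in, with the robot touching nothing.
It also fails if it takes over 72 s, if anything falls off the work surface, if the arm or the gripper's body presses on something with over 40 N, if the wrist force passes 120 N, or if a joint passes its speed limit or range.

### The arm

A 6-joint arm with a two-finger parallel gripper is mounted at the origin on a cart in front of the work surface, level with it; the furniture and walls round the work are solid. World frame = base frame: x ahead of the robot, y to its left, z up, the work surface at z = 0. Lengths are in mm, angles in rad, forces in N, time in s.
With the tool pointing down it reaches from about 350 to 775 mm from the base axis. Payload 7.3 kg.
Tool frame: the origin (TCP) lies between the finger pads; the fingertips stand 25 mm ahead of it and the grasp point (between the pads) lies 6 mm ahead of it; z points along the fingers, y is the line along which they close (so a half turn about z gives the same grasp; the last joint's range is limited). The gripper opens to 92 mm and grips with 3 to 60 N. Pads are 19 mm wide; open, the fingers measure 130 mm over their backs; the gripper's body (75 mm by 190 mm) begins 47 mm behind the grasp point.
Start: joints at [1.174, 0.342, 1.524, -0, 1.275, -0.146], TCP at [130.277, 508.596, 251.741] pointing down, gripper open.
Joint ranges: [-2.53, 2.53], [-0.77, 2.02], [0.04, 2.7], [-1, 4.14], [0.28, 2.66], [-3.11, 3.11]. Speed limits (rad/s): [2.57, 2.57, 3.14, 3.14, 3.14, 3.14].

### API

Orientations are given as [roll, pitch, yaw] about the fixed x, y, z axes, in that order (R = Rz(yaw) Ry(pitch) Rx(roll)).
In Python, from plant import bot gives the robot as it stands.
- The arm moves only by the tool play_rows, never from a script. Its argument "commands" is a list of rows, each an object of numbers: "x", "y", "z": the shift along the tool's x, y, z in m; "twist": the turn about the tool's z in degrees. In form: [{"x": .., "y": .., "z": .., "twist": ..}, ...]. A call has exactly 8 rows; each row is the pose to reach, as a shift and turn from the pose commanded when the call began, along the tool's axes at that moment; what a row does not reach only later rows make up. A row lasts 1/10 s, in which the tool goes at most 50 mm and 8.59 degrees, less where a joint would pass 70% of its speed; a pose out of reach is approached as far as the arm can. A call with a gripper value outside its range is refused whole. "jaw" is the closure, from 0 (fully open) to 1 (shut), set as the call begins (left out, the last holds). The fingers move at their own pace and stop on an object; the grip force is fixed at half the most. Time passes only in rows, so rows that repeat a pose let the fingers close, or fill a call up. It gives the time, the measured TCP pose, the force, the opening and the grip force at its end, in the units of the state.
- bot.get_obs(): the state, without advancing time (a new reading comes with each control period).
- bot.capture(name): name is "side" or "top"; returns a dict with "pixels" (384x512x3 uint8, red, green, blue), "fx", "fy", "cx", "cy" (pixels), "eye" and "rotation" of the camera in the world. Camera axes: x right, y down, z forward; pixel columns grow to the right and rows downward; lengths in mm; the calibration is good to about 2 mm. A picture is of the moment at which its call begins. There is no depth.
- bot.close_job(): hands the job in; it is judged then, once.
The state is a dict: "time": time; "joint_positions": joint angles; "dq": joint speeds; "tau": joint torques, N m; "tool_pos": TCP position; "tcp_rot": TCP orientation; "contact_force": force on the tool from outside, world axes, zero at the start; "moment": the same for the moment, N m; "grip_width": finger opening in mm; "finger_force": force on a finger pad.
Only numpy, scipy, OpenCV 4.12 (cv2) and the standard library are available. Lean on these libraries where they do the work, as an engineer would, in place of code of your own. Each camera call takes 0.05 s, during which the arm holds its last target. There are 200 camera calls.

## Working session

There is one attempt and no reset: what is moved stays moved. The work goes in short steps, Python scripts to look and compute and a tool call to move; the robot and the scene stay as the last step left them, time stands still between calls to the robot, and variables do not carry over. Pictures are saved under pics/ and viewed, at most 10 in all, crops included, and the job is handed in when it is done.

Besides the shell and the picture viewer there is one more tool, called by a JSON object that holds its "api" and its "payload", one argument or row to a line. play_rows: Moves the arm, as the interface text tells. Its arguments: {"type":"object","properties":{"commands":{"type":"array"},"jaw":{"type":"number"}},"required":["commands"]}

```bash
ls; mkdir -p pics; python3 - <<'E'
from plant import bot
import cv2,numpy as np
print(bot.get_obs())
for n in("side","top"):
    c=bot.capture(n); cv2.imwrite(f"pics/{n}0.png",c["pixels"][...,::-1]); np.savez(f"pics/{n}0.npz",**c)
    print(n,{k:v for k,v in c.items() if k!="pixels"})
E
```

```text
pics
{'time': 0.0, 'joint_positions': array([ 1.17402057e+00,  3.42734794e-01,  1.52504853e+00,  9.05081488e-06,
        1.27539559e+00, -1.45981605e-01]), 'dq': array([-0.00085501,  0.00094741,  0.00229989, -0.00137414,  0.00223435,
       -0.00013929]), 'tau': array([ 6.18354879e-04, -4.31246138e+01, -2.44215792e+01,  7.17390398e-02,
        5.62206935e-02, -1.13790604e-04]), 'tool_pos': array([130.10850101, 508.22840749, 251.02767354]), 'tcp_rot': array([-3.14002452e+00, -2.39305910e-04,  2.89079567e+00]), 'contact_force': array([-1.05475568,  0.12542588, -0.30733735]), 'moment': array([-0.02048319,  0.0092939 , -0.0139704 ]), 'finger_force': 0.0, 'grip_width': 92.36974744859917}
side {'fx': 442.4823665829991, 'fy': 442.4823665829991, 'cx': 259.4933965988925, 'cy': 193.91399042616345, 'eye': array([  520.31448198, -1027.67239436,   944.70050908]), 'rotation': array([-2.23917698, -0.02112801,  0.0219666 ])}
top {'fx': 404.7299729573301, 'fy': 404.7299729573301, 'cx': 247.06378875567808, 'cy': 203.67036247719705, 'eye': array([ 350.23901966,   -9.17961774, 1274.49935907]), 'rotation': array([-2.98469155,  0.01585009, -1.56557442])}
```

View pics/side0.png

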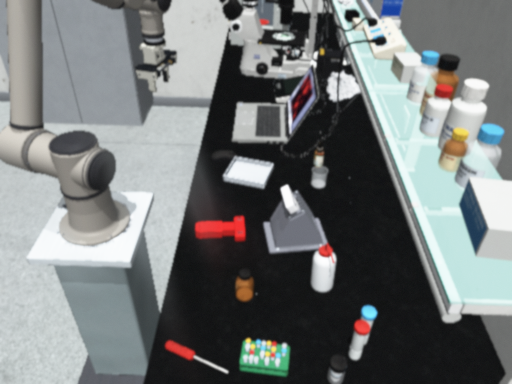

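View pics/top0.png

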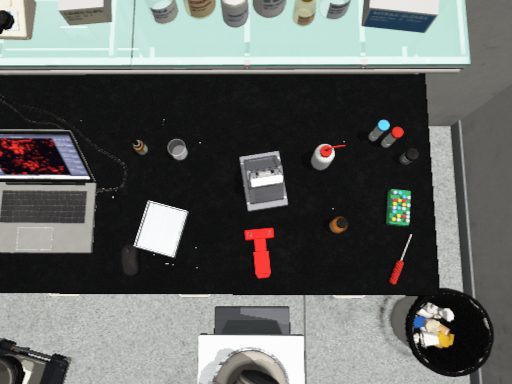

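Side view: white T-handle about (289,198) in the grey dock (295,228), tray (248,172), red look-alike (222,229). Top view: handle (267,178), dock (264,181), tray (161,229), red look-alike (260,250), wash bottle (322,157), beaker (177,149), brown bottle (339,225). Candidates for the handle are the white bar in the dock, the red T lying on the table, the white wash bottle and the white-looking tray. I choose the white bar in the dock.

```bash
cat > h.py <<'E'
import numpy as np,cv2
from scipy.spatial.transform import Rotation as R
def load(n): return dict(np.load(f"pics/{n}.npz"))
def rot(c): return R.from_euler("xyz",c["rotation"]).as_matrix()
def ray(c,p):
    d=rot(c)@np.array([(p[0]-c["cx"])/c["fx"],(p[1]-c["cy"])/c["fy"],1]); return c["eye"],d/np.linalg.norm(d)
def plane(c,p,z):
    e,d=ray(c,p); return e+d*(z-e[2])/d[2]
def proj(c,X):
    q=rot(c).T@(np.asarray(X,float)-c["eye"]); return np.array([c["cx"]+c["fx"]*q[0]/q[2],c["cy"]+c["fy"]*q[1]/q[2]])
def tri(c1,p1,c2,p2):
    (a,u),(b,v)=ray(c1,p1),ray(c2,p2)
    s=np.linalg.lstsq(np.c_[u,-v],b-a,rcond=None)[0]; P,Q=a+s[0]*u,b+s[1]*v
    return (P+Q)/2,np.linalg.norm(P-Q)
E
python3 - <<'E'
from h import *
t=load("top0");s=load("side0")
def blobs(c,box,lo,hi=255,sat=40):
    x0,y0,x1,y1=box; im=c["pixels"][y0:y1,x0:x1].astype(int)
    m=((im.min(2)>lo)&(im.max(2)<=hi)&(im.max(2)-im.min(2)<sat)).astype(np.uint8)
    k=max(cv2.findContours(m,0,2)[0],key=cv2.contourArea)+[x0,y0]
    return k
k=blobs(t,(225,140,300,222),70); r=cv2.minAreaRect(k); print("dock top",r,cv2.boxPoints(r).round(1).tolist())
print([plane(t,p,0)[:2].round() .tolist() for p in cv2.boxPoints(r)])
k=blobs(t,(120,190,200,270),70); r=cv2.minAreaRect(k);B=cv2.boxPoints(r); print("tray",r)
P=np.array([plane(t,p,22)[:2] for p in B]); print(P.round(),P.mean(0),np.linalg.norm(P-np.roll(P,1,0),axis=1))
k=blobs(s,(215,150,280,192),70); r=cv2.minAreaRect(k);B=cv2.boxPoints(cv2.minAreaRect(k)); M=cv2.moments(k); print("tray side ctr",plane(s,(M['m10']/M['m00'],M['m01']/M['m00']),14))
a=cv2.resize(t["pixels"][140:222,225:305],None,fx=5,fy=5,interpolation=2)
b=cv2.resize(s["pixels"][175:257,255:335],None,fx=5,fy=5,interpolation=2)
cv2.imwrite("pics/crop1.png",np.hstack([a,b])[...,::-1])
E
```

```text
dock top ((263.2608337402344, 180.48513793945312), (55.31472396850586, 41.434059143066406), 81.02737426757812) [[238.5, 156.39999389648438], [279.3999938964844, 149.89999389648438], [288.0, 204.60000610351562], [247.10000610351562, 211.0]]
[[707.0, 41.0], [729.0, -92.0], [549.0, -118.0], [528.0, 12.0]]
tray ((160.6305389404297, 228.34547424316406), (43.381168365478516, 50.075626373291016), 16.99082374572754)
[[415. 366.]
 [565. 327.]
 [525. 194.]
 [377. 235.]] [470.51572176 280.53936908] [135.65620549 155.49840123 138.15368055 154.41034927]
tray side ctr [469.68484814 279.80761727  14.        ]
```

View pics/crop1.png

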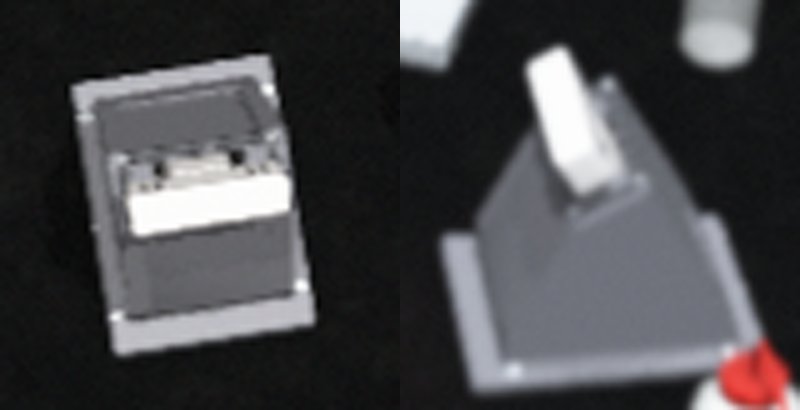

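The crop shows the white bar's top face in the top view at about (267,181) and the same bar in the side view at about (289,198), sitting in the bay. The red look-alike is elsewhere. Next I get the top face position and yaw, and check the dock pose by reprojection.

```bash
python3 - <<'E'
from h import *
t=load("top0");s=load("side0")
x0,y0,x1,y1=225,140,305,222
im=t["pixels"][y0:y1,x0:x1].astype(int)
m=(im.min(2)>205).astype(np.uint8)
k=max(cv2.findContours(m,0,2)[0],key=cv2.contourArea)
r=cv2.minAreaRect(k);B=cv2.boxPoints(r)+[x0,y0];M=cv2.moments(m,True)
# area centroid (pixel mask)
n,l,st,ce=cv2.connectedComponentsWithStats(m); i=1+np.argmax(st[1:,4]); c=ce[i]+[x0,y0]
ct=plane(t,c,166); print("topface px",c,ct)
P=np.array([plane(t,p,166)[:2] for p in B]); e=P-np.roll(P,1,0); print(P.round(1).tolist(),np.linalg.norm(e,axis=1)); print("yaw of edges",np.degrees(np.arctan2(e[:,1],e[:,0])))
ys,xs=np.nonzero(l==i)
# top-face pixel pts -> world PCA
W=np.array([plane(t,(x+x0,y+y0),166)[:2] for x,y in zip(xs,ys)]); u=np.linalg.svd(W-W.mean(0))[2][0]; print("bar dir",np.degrees(np.arctan2(*u[::-1])))
yaw=np.arctan2(u[1],u[0]); yaw=(yaw+np.pi/2)%np.pi-np.pi/2; yaw=yaw-np.sign(yaw)*np.pi/2
d=np.array([np.cos(yaw),np.sin(yaw)]); print("yaw",yaw,"bar centre xy",ct[:2]+8*d)
for z in (0,8):
  D=np.array([plane(t,p,z)[:2] for p in [[238.5,156.4],[279.4,149.9],[288,204.6],[247.1,211]]]); C=D.mean(0)
  print(z,"base centre",C,"-> bar centre",C+10*d-37*d)
# side check: top face
x0,y0,x1,y1=270,178,315,225
im=s["pixels"][y0:y1,x0:x1].astype(int); m=(im.min(2)>200).astype(np.uint8)
n,l,st,ce=cv2.connectedComponentsWithStats(m); i=1+np.argmax(st[1:,4]);print("side white px",ce[i]+[x0,y0],st[i])
b=ct[:2]+8*d; print("proj bar ctr side",proj(s,[*b,152]),"topface",proj(s,ct),"top",proj(t,[*b,152]))
y=np.array([-d[1],d[0]])
for a in(-45,45):print("face end",proj(s,[*(ct[:2]+a*y),166]), proj(t,[*(ct[:2]+a*y),166]))
E
```

```text
topface px [266.3269962  179.76806084] [593.37116728 -44.23036302 166.        ]
[[605.8, 2.1], [620.2, -85.8], [588.7, -90.4], [574.4, -2.9]] [31.79006589 88.99970932 31.81646577 88.60834916]
yaw of edges [   9.00315371  -80.72455526 -171.70144148   99.26113218]
bar dir -81.08659826976019
yaw 0.15556820774564417 bar centre xy [601.27455649 -42.99083126]
0 base centre [628.42733784 -39.46547462] -> bar centre [601.75339926 -43.64889431]
8 base centre [626.68115686 -39.27537107] -> bar centre [600.00721828 -43.45879076]
side white px [288.60728745 198.78947368] [ 11   7  17  27 247]
proj bar ctr side [289.5356949  199.06829022] topface [287.07349189 195.41853344] top [265.72937167 178.09877611]
face end [290.03858759 205.52885444] [282.21956186 177.35702053]
face end [284.26906618 185.85606161] [250.4244134  182.18062083]
```

{"api": "play_rows", "payload": {
  "commands": [
    {"x":-0.037,"y":-0.026,"z":0,"twist":8.3},
    {"x":-0.074,"y":-0.052,"z":0,"twist":16.6},
    {"x":-0.111,"y":-0.078,"z":0,"twist":25},
    {"x":-0.148,"y":-0.104,"z":0,"twist":33.3},
    {"x":-0.185,"y":-0.13,"z":0,"twist":41.6},
    {"x":-0.222,"y":-0.156,"z":0,"twist":50},
    {"x":-0.259,"y":-0.182,"z":0,"twist":58.3},
    {"x":-0.296,"y":-0.208,"z":0,"twist":66.6}
  ],
  "jaw": 0.45
}}

```text
time: 0.9
tool_pos: [366.1, 232.0, 251.6]
tcp_rot: [-3.141, -0.0, 1.722]
contact_force: [0.1, 0.9, 0.0]
grip_width: 50.4
finger_force: 0.0
```

{"api": "play_rows", "payload": {
  "commands": [
    {"x":-0.039,"y":0.024,"z":0,"twist":0},
    {"x":-0.078,"y":0.048,"z":0,"twist":0},
    {"x":-0.117,"y":0.071,"z":0,"twist":0},
    {"x":-0.156,"y":0.095,"z":0,"twist":0},
    {"x":-0.195,"y":0.119,"z":0,"twist":0},
    {"x":-0.234,"y":0.143,"z":0,"twist":0},
    {"x":-0.273,"y":0.166,"z":0,"twist":0},
    {"x":-0.31,"y":0.189,"z":0,"twist":0}
  ]
}}

```text
time: 1.7
tool_pos: [601.5, -44.6, 251.2]
tcp_rot: [-3.141, -0.0, 1.728]
contact_force: [-0.4, 0.6, -0.4]
grip_width: 50.4
finger_force: 0.0
```

{"api": "play_rows", "payload": {
  "commands": [
    {"x":0,"y":0,"z":0.01,"twist":0},
    {"x":0,"y":0,"z":0.02,"twist":0},
    {"x":0,"y":0,"z":0.03,"twist":0},
    {"x":0,"y":0,"z":0.04,"twist":0},
    {"x":0,"y":0,"z":0.045,"twist":0},
    {"x":0,"y":0,"z":0.05,"twist":0},
    {"x":0,"y":0,"z":0.05,"twist":0},
    {"x":0,"y":0,"z":0.05,"twist":0}
  ]
}}

```text
time: 2.5
tool_pos: [600.8, -42.7, 202.0]
tcp_rot: [3.141, 0.0, 1.729]
contact_force: [0.2, 0.7, -0.8]
grip_width: 50.1
finger_force: 0.0
```

```bash
python3 - <<'E'
from plant import bot
import cv2,numpy as np
o=bot.get_obs();print(o["tool_pos"],o["tcp_rot"],o["contact_force"])
L=[]
for n,(x,y) in(("side",(255,160)),("top",(225,135))):
    c=bot.capture(n);np.savez(f"pics/{n}1.npz",**c);L.append(cv2.resize(c["pixels"][y:y+90,x:x+80],None,fx=5,fy=5,interpolation=2))
cv2.imwrite("pics/crop2.png",np.hstack(L)[...,::-1])
E
```

```text
[600.81414198 -42.68321681 202.04174925] [3.14102548e+00 8.87980830e-05 1.72867231e+00] [ 0.15811918  0.71656182 -0.79771571]
```

View pics/crop2.png

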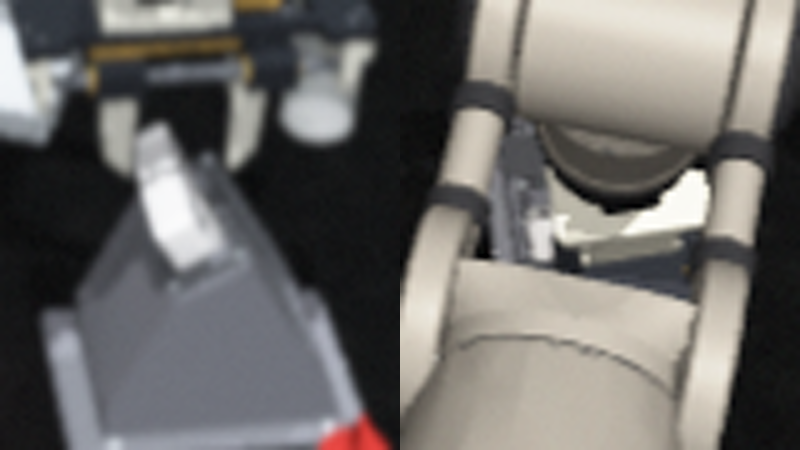

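Side crop: the open fingers straddle the bar, with tapered tips at about (115,160) and (240,160), clear of the dock. I lower further.

{"api": "play_rows", "payload": {
  "commands": [
    {"x":0,"y":0,"z":0.008,"twist":0},
    {"x":0,"y":0,"z":0.016,"twist":0},
    {"x":0,"y":0,"z":0.022,"twist":0},
    {"x":0,"y":0,"z":0.027,"twist":0},
    {"x":0,"y":0,"z":0.031,"twist":0},
    {"x":0,"y":0,"z":0.034,"twist":0},
    {"x":0,"y":0,"z":0.036,"twist":0},
    {"x":0,"y":0,"z":0.036,"twist":0}
  ],
  "jaw": 0.5
}}

```text
time: 3.4
tool_pos: [600.7, -42.9, 165.5]
tcp_rot: [-3.141, -0.0, 1.728]
contact_force: [0.2, 0.1, 0.0]
grip_width: 45.8
finger_force: 0.0
```

{"api": "play_rows", "payload": {
  "commands": [
    {"x":0,"y":0,"z":0.0005,"twist":0},
    {"x":0,"y":0,"z":0.001,"twist":0},
    {"x":0,"y":0,"z":0.0015,"twist":0},
    {"x":0,"y":0,"z":0.002,"twist":0},
    {"x":0,"y":0,"z":0.0025,"twist":0},
    {"x":0,"y":0,"z":0.003,"twist":0},
    {"x":0,"y":0,"z":0.003,"twist":0},
    {"x":0,"y":0,"z":0.003,"twist":0}
  ]
}}

```text
time: 4.2
tool_pos: [600.7, -42.8, 162.7]
tcp_rot: [-3.142, -0.0, 1.728]
contact_force: [0.1, -0.5, 0.1]
grip_width: 46.2
finger_force: 0.0
```

{"api": "play_rows", "payload": {
  "commands": [
    {"x":0,"y":0,"z":0,"twist":0},
    {"x":0,"y":0,"z":0,"twist":0},
    {"x":0,"y":0,"z":0,"twist":0},
    {"x":0,"y":0,"z":0,"twist":0},
    {"x":0,"y":0,"z":0,"twist":0},
    {"x":0,"y":0,"z":0,"twist":0},
    {"x":0,"y":0,"z":0,"twist":0},
    {"x":0,"y":0,"z":0,"twist":0}
  ],
  "jaw": 1
}}

```text
time: 5.0
tool_pos: [601.4, -42.9, 163.2]
tcp_rot: [3.14, 0.0, 1.728]
contact_force: [4.6, 1.1, 4.3]
grip_width: 37.7
finger_force: 28.0
```

{"api": "play_rows", "payload": {
  "commands": [
    {"x":0.0007,"y":0,"z":0,"twist":0},
    {"x":0.0014,"y":0,"z":0,"twist":0},
    {"x":0.0021,"y":0,"z":0,"twist":0},
    {"x":0.0028,"y":0,"z":0,"twist":0},
    {"x":0.0035,"y":0,"z":-0.0003,"twist":0},
    {"x":0.0042,"y":0,"z":-0.0003,"twist":0},
    {"x":0.0049,"y":0,"z":-0.0003,"twist":0},
    {"x":0.0056,"y":0,"z":-0.0004,"twist":0}
  ]
}}

```text
time: 5.8
tool_pos: [601.0, -39.4, 163.6]
tcp_rot: [3.139, 0.004, 1.728]
contact_force: [6.6, -7.6, 1.6]
grip_width: 37.4
finger_force: 27.5
```

{"api": "play_rows", "payload": {
  "commands": [
    {"x":0.0006,"y":0,"z":0,"twist":0},
    {"x":0.0012,"y":0,"z":0,"twist":0},
    {"x":0.0018,"y":0,"z":0,"twist":0},
    {"x":0.0024,"y":0,"z":0,"twist":0},
    {"x":0.003,"y":0,"z":-0.0002,"twist":0},
    {"x":0.0036,"y":0,"z":-0.0002,"twist":0},
    {"x":0.0043,"y":0,"z":-0.0003,"twist":0},
    {"x":0.005,"y":0,"z":-0.0004,"twist":0}
  ]
}}

```text
time: 6.6
tool_pos: [600.4, -36.6, 164.1]
tcp_rot: [3.139, 0.007, 1.727]
contact_force: [4.8, -13.5, 1.6]
grip_width: 37.6
finger_force: 28.8
```

{"api": "play_rows", "payload": {
  "commands": [
    {"x":0.0005,"y":0,"z":0,"twist":0},
    {"x":0.001,"y":0,"z":0,"twist":0},
    {"x":0.0015,"y":0,"z":0,"twist":0},
    {"x":0.002,"y":0,"z":0,"twist":0},
    {"x":0.002,"y":0,"z":0,"twist":0},
    {"x":0.002,"y":0,"z":0,"twist":0},
    {"x":0.002,"y":0,"z":0,"twist":0},
    {"x":0.002,"y":0,"z":0,"twist":0}
  ]
}}

```text
time: 7.4
tool_pos: [600.1, -34.0, 164.5]
tcp_rot: [3.139, 0.006, 1.727]
contact_force: [5.1, -11.1, 4.9]
grip_width: 37.0
finger_force: 29.3
```

{"api": "play_rows", "payload": {
  "commands": [
    {"x":0.0005,"y":0,"z":0,"twist":0},
    {"x":0.001,"y":0,"z":0,"twist":0},
    {"x":0.0015,"y":0,"z":0,"twist":0},
    {"x":0.002,"y":0,"z":0,"twist":0},
    {"x":0.0025,"y":0,"z":0,"twist":0},
    {"x":0.003,"y":0,"z":0,"twist":0},
    {"x":0.003,"y":0,"z":0,"twist":0},
    {"x":0.003,"y":0,"z":0,"twist":0}
  ]
}}

```text
time: 8.2
tool_pos: [599.7, -31.7, 164.8]
tcp_rot: [3.138, 0.007, 1.727]
contact_force: [4.4, -13.7, 5.8]
grip_width: 37.2
finger_force: 29.6
```

{"api": "play_rows", "payload": {
  "commands": [
    {"x":0.0005,"y":0,"z":0,"twist":0},
    {"x":0.001,"y":0,"z":0,"twist":0},
    {"x":0.001,"y":0,"z":0,"twist":0},
    {"x":0.001,"y":0,"z":0,"twist":0},
    {"x":0.001,"y":0,"z":0,"twist":0},
    {"x":0.001,"y":0,"z":0,"twist":0},
    {"x":0.001,"y":0,"z":0,"twist":0},
    {"x":0.001,"y":0,"z":0,"twist":0}
  ]
}}

```text
time: 9.0
tool_pos: [599.6, -30.6, 164.9]
tcp_rot: [3.138, 0.007, 1.727]
contact_force: [4.0, -13.1, 6.4]
grip_width: 37.1
finger_force: 29.7
```

{"api": "play_rows", "payload": {
  "commands": [
    {"x":-0.002,"y":0,"z":0,"twist":0},
    {"x":-0.004,"y":0,"z":0,"twist":0},
    {"x":-0.006,"y":0,"z":0,"twist":0},
    {"x":-0.008,"y":0,"z":0,"twist":0},
    {"x":-0.01,"y":0,"z":0,"twist":0},
    {"x":-0.012,"y":0,"z":0,"twist":0},
    {"x":-0.014,"y":0,"z":0.0003,"twist":0},
    {"x":-0.0155,"y":0,"z":0.0006,"twist":0}
  ]
}}

```text
time: 9.8
tool_pos: [601.1, -40.4, 163.7]
tcp_rot: [3.14, -0.002, 1.729]
contact_force: [4.1, 5.7, 9.6]
grip_width: 37.4
finger_force: 30.9
```

{"api": "play_rows", "payload": {
  "commands": [
    {"x":-0.0008,"y":0,"z":0,"twist":0},
    {"x":-0.0016,"y":0,"z":0,"twist":0},
    {"x":-0.0024,"y":0,"z":0,"twist":0},
    {"x":-0.0032,"y":0,"z":0,"twist":0},
    {"x":-0.004,"y":0,"z":0,"twist":0},
    {"x":-0.0048,"y":0,"z":0,"twist":0},
    {"x":-0.0056,"y":0,"z":0,"twist":0},
    {"x":-0.0064,"y":0,"z":0,"twist":0}
  ]
}}

```text
time: 10.6
tool_pos: [602.0, -44.0, 163.8]
tcp_rot: [3.139, -0.006, 1.73]
contact_force: [3.9, 14.9, 10.1]
grip_width: 37.2
finger_force: 30.9
```

{"api": "play_rows", "payload": {
  "commands": [
    {"x":-0.0007,"y":0,"z":0,"twist":0},
    {"x":-0.0014,"y":0,"z":0,"twist":0},
    {"x":-0.0021,"y":0,"z":0,"twist":0},
    {"x":-0.0028,"y":0,"z":0,"twist":0},
    {"x":-0.0035,"y":0,"z":0,"twist":0},
    {"x":-0.0042,"y":0,"z":-0.0003,"twist":0},
    {"x":-0.0049,"y":0,"z":-0.0003,"twist":0},
    {"x":-0.0056,"y":0,"z":-0.0003,"twist":0}
  ]
}}

```text
time: 11.4
tool_pos: [602.4, -47.8, 164.1]
tcp_rot: [3.14, -0.009, 1.731]
contact_force: [2.1, 18.6, 11.1]
grip_width: 37.4
finger_force: 32.0
```

{"api": "play_rows", "payload": {
  "commands": [
    {"x":-0.0004,"y":0,"z":-0.0003,"twist":0},
    {"x":-0.0008,"y":0,"z":-0.0006,"twist":0},
    {"x":-0.0012,"y":0,"z":-0.0008,"twist":0},
    {"x":-0.0016,"y":0,"z":-0.0008,"twist":0},
    {"x":-0.002,"y":0,"z":-0.0008,"twist":0},
    {"x":-0.0024,"y":0,"z":-0.0008,"twist":0},
    {"x":-0.0028,"y":0,"z":-0.0008,"twist":0},
    {"x":-0.0032,"y":0,"z":-0.0008,"twist":0}
  ]
}}

```text
time: 12.2
tool_pos: [602.9, -51.1, 164.5]
tcp_rot: [3.14, -0.009, 1.731]
contact_force: [3.5, 18.4, 8.9]
grip_width: 37.7
finger_force: 31.9
```

{"api": "play_rows", "payload": {
  "commands": [
    {"x":-0.0004,"y":0,"z":0,"twist":0},
    {"x":-0.0008,"y":0,"z":0,"twist":0},
    {"x":-0.0012,"y":0,"z":0,"twist":0},
    {"x":-0.0016,"y":0,"z":0,"twist":0},
    {"x":-0.002,"y":0,"z":0,"twist":0},
    {"x":-0.002,"y":0,"z":0,"twist":0},
    {"x":-0.002,"y":0,"z":0,"twist":0},
    {"x":-0.002,"y":0,"z":0,"twist":0}
  ]
}}

```text
time: 13.0
tool_pos: [603.3, -53.6, 164.8]
tcp_rot: [3.14, -0.008, 1.731]
contact_force: [1.9, 16.1, 10.6]
grip_width: 37.3
finger_force: 32.1
```

{"api": "play_rows", "payload": {
  "commands": [
    {"x":-0.0005,"y":0,"z":0,"twist":0},
    {"x":-0.001,"y":0,"z":0,"twist":0},
    {"x":-0.0013,"y":0,"z":0,"twist":0},
    {"x":-0.0016,"y":0,"z":0,"twist":0},
    {"x":-0.002,"y":0,"z":0,"twist":0},
    {"x":-0.002,"y":0,"z":0,"twist":0},
    {"x":-0.002,"y":0,"z":0,"twist":0},
    {"x":-0.002,"y":0,"z":0,"twist":0}
  ]
}}

```text
time: 13.8
tool_pos: [603.3, -54.5, 164.8]
tcp_rot: [3.14, -0.01, 1.731]
contact_force: [1.6, 20.6, 12.5]
grip_width: 37.0
finger_force: 32.4
```

{"api": "play_rows", "payload": {
  "commands": [
    {"x":0,"y":0,"z":0,"twist":0},
    {"x":0,"y":0,"z":0,"twist":0},
    {"x":0,"y":0,"z":0,"twist":0},
    {"x":0,"y":0,"z":0,"twist":0},
    {"x":0,"y":0,"z":0,"twist":0},
    {"x":0,"y":0,"z":0,"twist":0},
    {"x":0,"y":0,"z":0,"twist":0},
    {"x":0,"y":0,"z":0,"twist":0}
  ]
}}

```text
time: 14.6
tool_pos: [603.3, -54.5, 164.8]
tcp_rot: [3.14, -0.01, 1.731]
contact_force: [1.3, 20.8, 11.3]
grip_width: 37.1
finger_force: 32.4
```

{"api": "play_rows", "payload": {
  "commands": [
    {"x":0.003,"y":0,"z":0,"twist":0},
    {"x":0.006,"y":0,"z":0,"twist":0},
    {"x":0.009,"y":0,"z":0,"twist":0},
    {"x":0.012,"y":0,"z":0,"twist":0},
    {"x":0.015,"y":0,"z":0,"twist":0},
    {"x":0.017,"y":0,"z":0,"twist":0},
    {"x":0.018,"y":0,"z":0,"twist":0},
    {"x":0.018,"y":0,"z":0,"twist":0}
  ]
}}

```text
time: 15.4
tool_pos: [602.0, -43.4, 164.7]
tcp_rot: [3.138, 0.002, 1.728]
contact_force: [7.5, -1.4, 4.6]
grip_width: 37.1
finger_force: 30.4
```

{"api": "play_rows", "payload": {
  "commands": [
    {"x":0,"y":-0.0005,"z":-0.0009,"twist":0},
    {"x":0,"y":-0.001,"z":-0.0017,"twist":0},
    {"x":0,"y":-0.0015,"z":-0.0026,"twist":0},
    {"x":0,"y":-0.002,"z":-0.0035,"twist":0},
    {"x":0,"y":-0.0025,"z":-0.0043,"twist":0},
    {"x":0,"y":-0.003,"z":-0.0052,"twist":0},
    {"x":0,"y":-0.0035,"z":-0.0061,"twist":0},
    {"x":0,"y":-0.004,"z":-0.0069,"twist":0}
  ]
}}

```text
time: 16.2
tool_pos: [597.9, -43.3, 170.3]
tcp_rot: [3.139, -0.0, 1.728]
contact_force: [10.1, 1.6, -2.8]
grip_width: 37.2
finger_force: 30.1
```

{"api": "play_rows", "payload": {
  "commands": [
    {"x":0,"y":-0.0015,"z":-0.0026,"twist":0},
    {"x":0,"y":-0.003,"z":-0.0052,"twist":0},
    {"x":0,"y":-0.0045,"z":-0.0078,"twist":0},
    {"x":0,"y":-0.006,"z":-0.0104,"twist":0},
    {"x":0,"y":-0.0075,"z":-0.013,"twist":0},
    {"x":0,"y":-0.009,"z":-0.0156,"twist":0},
    {"x":0,"y":-0.0105,"z":-0.0182,"twist":0},
    {"x":0,"y":-0.012,"z":-0.0208,"twist":0}
  ]
}}

```text
time: 17.0
tool_pos: [586.1, -45.2, 191.0]
tcp_rot: [3.139, -0.0, 1.728]
contact_force: [9.8, 1.2, -3.4]
grip_width: 37.0
finger_force: 30.1
```

```bash
python3 - <<'E'
from plant import bot
import cv2,numpy as np
c=bot.capture("side");np.savez("pics/side2.npz",**c)
cv2.imwrite("pics/crop3.png",cv2.resize(c["pixels"][145:260,245:345],None,fx=5,fy=5,interpolation=2)[...,::-1])
E
```

```text
(no output)
```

View pics/crop3.png

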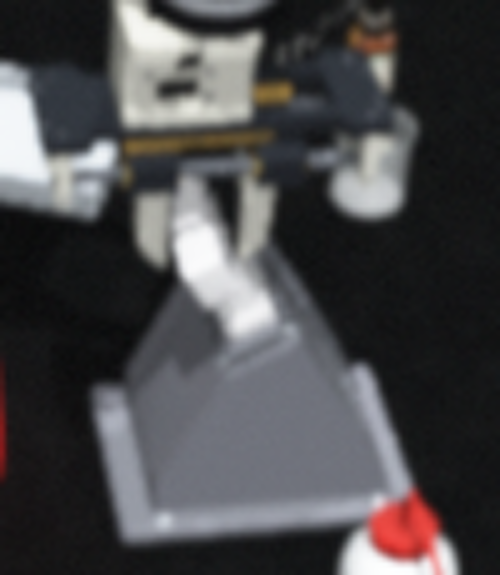

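The crop shows the cartridge drawn about 30 mm out: neck and shoulders visible at (235,290), still tilted along the bay, held at (195,245). I continue.

{"api": "play_rows", "payload": {
  "commands": [
    {"x":0,"y":-0.002,"z":-0.0035,"twist":0},
    {"x":0,"y":-0.004,"z":-0.0069,"twist":0},
    {"x":0,"y":-0.006,"z":-0.0104,"twist":0},
    {"x":0,"y":-0.008,"z":-0.0139,"twist":0},
    {"x":0,"y":-0.01,"z":-0.0173,"twist":0},
    {"x":0,"y":-0.012,"z":-0.0208,"twist":0},
    {"x":0,"y":-0.014,"z":-0.0242,"twist":0},
    {"x":0,"y":-0.015,"z":-0.026,"twist":0}
  ]
}}

```text
time: 17.85
tool_pos: [571.3, -47.6, 217.2]
tcp_rot: [3.139, -0.0, 1.728]
contact_force: [10.5, 0.9, -3.2]
grip_width: 37.1
finger_force: 29.9
```

{"api": "play_rows", "payload": {
  "commands": [
    {"x":0,"y":-0.0015,"z":-0.0026,"twist":0},
    {"x":0,"y":-0.003,"z":-0.0052,"twist":0},
    {"x":0,"y":-0.0045,"z":-0.0078,"twist":0},
    {"x":0,"y":-0.006,"z":-0.0104,"twist":0},
    {"x":0,"y":-0.0075,"z":-0.013,"twist":0},
    {"x":0,"y":-0.009,"z":-0.0156,"twist":0},
    {"x":0,"y":-0.0105,"z":-0.0182,"twist":0},
    {"x":0,"y":-0.012,"z":-0.0208,"twist":0}
  ]
}}

```text
time: 18.65
tool_pos: [559.4, -49.5, 237.7]
tcp_rot: [3.139, -0.0, 1.728]
contact_force: [9.3, 0.0, -3.0]
grip_width: 37.0
finger_force: 30.1
```

{"api": "play_rows", "payload": {
  "commands": [
    {"x":0,"y":-0.0015,"z":-0.0026,"twist":0},
    {"x":0,"y":-0.003,"z":-0.0052,"twist":0},
    {"x":0,"y":-0.0045,"z":-0.0078,"twist":0},
    {"x":0,"y":-0.006,"z":-0.0104,"twist":0},
    {"x":0,"y":-0.0075,"z":-0.013,"twist":0},
    {"x":0,"y":-0.009,"z":-0.0156,"twist":0},
    {"x":0,"y":-0.0105,"z":-0.0182,"twist":0},
    {"x":0,"y":-0.012,"z":-0.0208,"twist":0}
  ]
}}

```text
time: 19.45
tool_pos: [544.7, -51.1, 257.9]
tcp_rot: [-3.136, -0.002, 1.729]
contact_force: [-0.5, 0.7, -0.4]
grip_width: 25.2
finger_force: 0.0
```

```bash
python3 - <<'E'
from plant import bot
import cv2,numpy as np
c=bot.capture("side");np.savez("pics/side3.npz",**c)
o=bot.get_obs();print(o["grip_width"],o["finger_force"],o["contact_force"])
cv2.imwrite("pics/crop4.png",cv2.resize(c["pixels"][110:260,225:345],None,fx=4,fy=4,interpolation=2)[...,::-1])
E
```

```text
23.78498865207527 29.8074209690094 [ 0.91888518 -0.34995858 -2.81372896]
```

View pics/crop4.png

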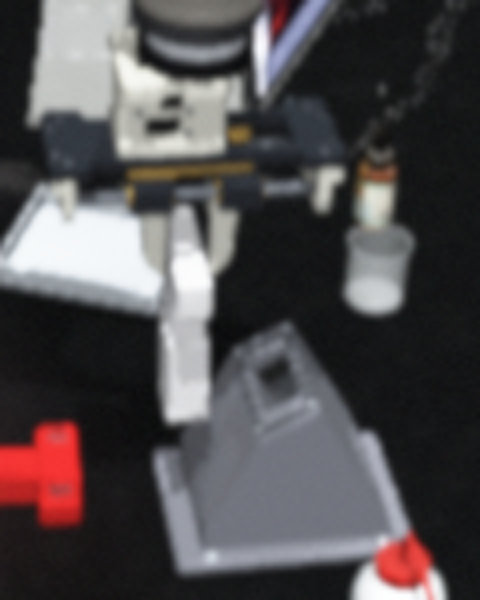

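The crop shows the cartridge fully out and hanging upright in the jaws, foot at crop (185,420), clear of the dock. The grip is firm at 23.8 mm and 30 N.

{"api": "play_rows", "payload": {
  "commands": [
    {"x":0.005,"y":-0.001,"z":-0.004,"twist":0},
    {"x":0.017,"y":-0.002,"z":-0.008,"twist":0},
    {"x":0.037,"y":-0.003,"z":-0.012,"twist":0},
    {"x":0.062,"y":-0.004,"z":-0.016,"twist":0},
    {"x":0.089,"y":-0.006,"z":-0.02,"twist":0},
    {"x":0.116,"y":-0.008,"z":-0.02,"twist":0},
    {"x":0.143,"y":-0.009,"z":-0.02,"twist":0},
    {"x":0.17,"y":-0.011,"z":-0.02,"twist":0}
  ]
}}

```text
time: 20.3
tool_pos: [507.7, 116.4, 279.4]
tcp_rot: [-3.141, -0.0, 1.729]
contact_force: [0.6, -0.2, -3.6]
grip_width: 24.1
finger_force: 29.8
```

{"api": "play_rows", "payload": {
  "commands": [
    {"x":0.027,"y":-0.002,"z":0,"twist":0},
    {"x":0.054,"y":-0.004,"z":0,"twist":0},
    {"x":0.081,"y":-0.005,"z":0,"twist":0},
    {"x":0.108,"y":-0.007,"z":0,"twist":0},
    {"x":0.133,"y":-0.008,"z":0,"twist":0},
    {"x":0.153,"y":-0.009,"z":0,"twist":0},
    {"x":0.165,"y":-0.01,"z":0,"twist":0},
    {"x":0.169,"y":-0.01,"z":0,"twist":0}
  ]
}}

```text
time: 21.1
tool_pos: [471.5, 281.1, 279.2]
tcp_rot: [-3.141, 0.0, 1.73]
contact_force: [1.2, 0.4, -2.6]
grip_width: 23.9
finger_force: 29.8
```

{"api": "play_rows", "payload": {
  "commands": [
    {"x":0,"y":0,"z":0.008,"twist":0},
    {"x":0,"y":0,"z":0.018,"twist":0},
    {"x":0,"y":0,"z":0.03,"twist":0},
    {"x":0,"y":0,"z":0.042,"twist":0},
    {"x":0,"y":0,"z":0.052,"twist":0},
    {"x":0,"y":0,"z":0.058,"twist":0},
    {"x":0,"y":0,"z":0.06,"twist":0},
    {"x":0,"y":0,"z":0.06,"twist":0}
  ]
}}

```text
time: 21.9
tool_pos: [472.5, 279.9, 219.2]
tcp_rot: [-3.141, -0.0, 1.728]
contact_force: [-0.5, 0.3, -2.9]
grip_width: 23.7
finger_force: 29.8
```

```bash
python3 - <<'E'
from plant import bot
import cv2,numpy as np
c=bot.capture("side");np.savez("pics/side4.npz",**c)
o=bot.get_obs();print(o["tool_pos"],o["tcp_rot"],o["grip_width"],o["finger_force"],o["contact_force"])
from h import proj
x,y,z=o["tool_pos"]
for dz in(140,150):print(proj(c,[x,y,z-dz]))
cv2.imwrite("pics/crop5.png",cv2.resize(c["pixels"][90:205,200:300],None,fx=5,fy=5,interpolation=2)[...,::-1])
E
```

```text
[472.63889542 279.99793639 219.54789372] [ 3.14108990e+00 -1.76511979e-04  1.72847634e+00] 23.8234863959979 29.84065353870392 [ 0.12785644  0.54367692 -2.22129907]
[248.95562304 156.44925084]
[248.93765371 158.81026502]
```

View pics/crop5.png

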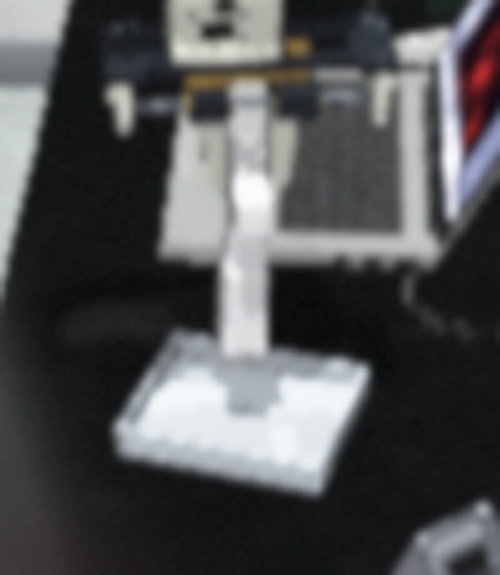

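The crop shows the cartridge vertical over the middle of the tray, foot at crop (245,355), some 65–70 mm above the tray floor. I go down, the last part slowly.

{"api": "play_rows", "payload": {
  "commands": [
    {"x":0,"y":0,"z":0.008,"twist":0},
    {"x":0,"y":0,"z":0.018,"twist":0},
    {"x":0,"y":0,"z":0.028,"twist":0},
    {"x":0,"y":0,"z":0.038,"twist":0},
    {"x":0,"y":0,"z":0.046,"twist":0},
    {"x":0,"y":0,"z":0.052,"twist":0},
    {"x":0,"y":0,"z":0.055,"twist":0},
    {"x":0,"y":0,"z":0.056,"twist":0}
  ]
}}

```text
time: 22.75
tool_pos: [472.4, 279.9, 163.0]
tcp_rot: [-3.141, 0.0, 1.728]
contact_force: [-0.7, 0.2, -1.7]
grip_width: 23.6
finger_force: 29.8
```

{"api": "play_rows", "payload": {
  "commands": [
    {"x":0,"y":0,"z":0.0005,"twist":0},
    {"x":0,"y":0,"z":0.001,"twist":0},
    {"x":0,"y":0,"z":0.0015,"twist":0},
    {"x":0,"y":0,"z":0.002,"twist":0},
    {"x":0,"y":0,"z":0.0025,"twist":0},
    {"x":0,"y":0,"z":0.003,"twist":0},
    {"x":0,"y":0,"z":0.0035,"twist":0},
    {"x":0,"y":0,"z":0.004,"twist":0}
  ]
}}

```text
time: 23.55
tool_pos: [473.1, 280.5, 161.4]
tcp_rot: [3.139, -0.001, 1.728]
contact_force: [-3.9, 0.1, 14.4]
grip_width: 23.7
finger_force: 30.1
```

```bash
python3 - <<'E'
from plant import bot
import cv2,numpy as np
c=bot.capture("side");np.savez("pics/side5.npz",**c)
o=bot.get_obs();print(o["tool_pos"],o["grip_width"],o["contact_force"])
cv2.imwrite("pics/crop6.png",cv2.resize(c["pixels"][100:200,200:300],None,fx=5,fy=5,interpolation=2)[...,::-1])
E
```

```text
[473.02664273 280.49146868 161.46262717] 23.647362822816813 [-3.28487699 -0.23193922 12.1426038 ]
```

View pics/crop6.png

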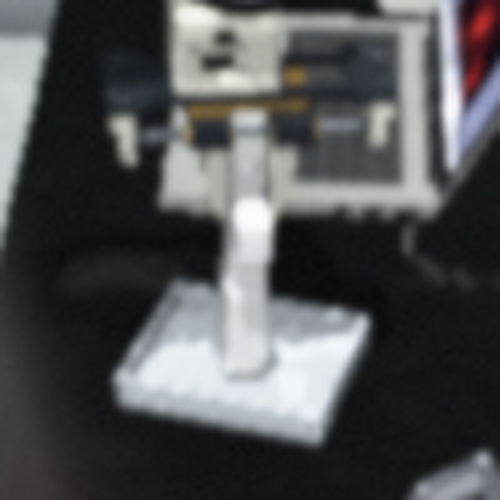

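The crop shows the foot on the tray floor at about (248,370), standing upright, with 12 N upward on the tool. I relax to light contact and open.

{"api": "play_rows", "payload": {
  "commands": [
    {"x":0,"y":0,"z":-0.0004,"twist":0},
    {"x":0,"y":0,"z":-0.0008,"twist":0},
    {"x":0,"y":0,"z":-0.0012,"twist":0},
    {"x":0,"y":0,"z":-0.0015,"twist":0},
    {"x":0,"y":0,"z":-0.0018,"twist":0},
    {"x":0,"y":0,"z":-0.0018,"twist":0},
    {"x":0,"y":0,"z":-0.0018,"twist":0},
    {"x":0,"y":0,"z":-0.0018,"twist":0}
  ]
}}

```text
time: 24.4
tool_pos: [472.7, 280.1, 161.6]
tcp_rot: [3.141, -0.0, 1.728]
contact_force: [-1.0, -0.3, 6.6]
grip_width: 23.8
finger_force: 29.9
```

{"api": "play_rows", "payload": {
  "commands": [
    {"x":0,"y":0,"z":-0.0004,"twist":0},
    {"x":0,"y":0,"z":-0.0008,"twist":0},
    {"x":0,"y":0,"z":-0.0012,"twist":0},
    {"x":0,"y":0,"z":-0.0012,"twist":0},
    {"x":0,"y":0,"z":-0.0012,"twist":0},
    {"x":0,"y":0,"z":-0.0012,"twist":0},
    {"x":0,"y":0,"z":-0.0012,"twist":0},
    {"x":0,"y":0,"z":-0.0012,"twist":0}
  ]
}}

```text
time: 25.2
tool_pos: [472.4, 279.9, 162.2]
tcp_rot: [-3.141, -0.0, 1.728]
contact_force: [0.2, 0.1, -3.7]
grip_width: 23.6
finger_force: 29.8
```

{"api": "play_rows", "payload": {
  "commands": [
    {"x":0,"y":0,"z":0,"twist":0},
    {"x":0,"y":0,"z":0,"twist":0},
    {"x":0,"y":0,"z":0,"twist":0},
    {"x":0,"y":0,"z":0,"twist":0},
    {"x":0,"y":0,"z":0,"twist":0},
    {"x":0,"y":0,"z":0,"twist":0},
    {"x":0,"y":0,"z":0,"twist":0},
    {"x":0,"y":0,"z":0,"twist":0}
  ],
  "jaw": 0.4
}}

```text
time: 26.0
tool_pos: [472.5, 279.9, 162.3]
tcp_rot: [3.142, -0.0, 1.728]
contact_force: [0.2, -0.5, -0.1]
grip_width: 55.1
finger_force: 0.0
```

{"api": "play_rows", "payload": {
  "commands": [
    {"x":0,"y":0,"z":-0.006,"twist":0},
    {"x":0,"y":0,"z":-0.014,"twist":0},
    {"x":0,"y":0,"z":-0.024,"twist":0},
    {"x":0,"y":0,"z":-0.036,"twist":0},
    {"x":0,"y":0,"z":-0.05,"twist":0},
    {"x":0,"y":0,"z":-0.065,"twist":0},
    {"x":0,"y":0,"z":-0.08,"twist":0},
    {"x":0,"y":0,"z":-0.08,"twist":0}
  ]
}}

```text
time: 26.8
tool_pos: [473.5, 280.4, 245.3]
tcp_rot: [3.136, -0.001, 1.728]
contact_force: [0.3, 0.0, 0.3]
grip_width: 55.5
finger_force: 0.0
```

```bash
python3 - <<'E'
from plant import bot
import cv2,numpy as np
c=bot.capture("side")
o=bot.get_obs();print(o["tool_pos"],o["grip_width"],o["contact_force"])
cv2.imwrite("pics/crop7.png",cv2.resize(c["pixels"][60:260,190:360],None,fx=3,fy=3,interpolation=2)[...,::-1])
E
```

```text
[472.96469861 280.17746719 243.85195184] 55.13288179311869 [ 0.25024933 -0.14051953 -0.28551844]
```

View pics/crop7.png

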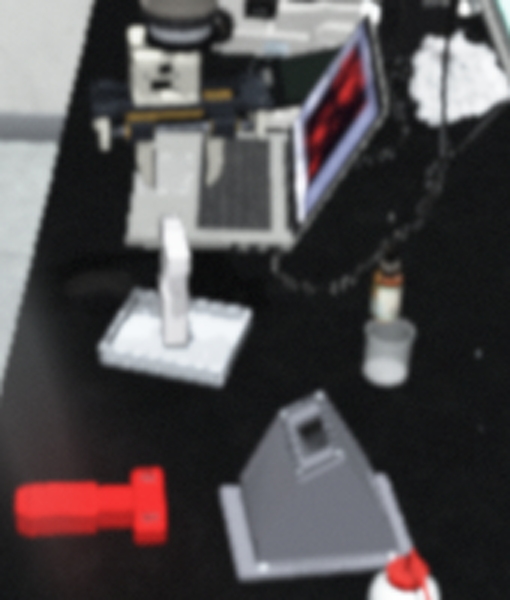

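The crop shows the cartridge standing upright in the tray at (175,285), the gripper clear above it, and the bay empty; the beaker and wash bottle are where they stood.

```bash
python3 -c "
from plant import bot
print(bot.close_job())"
```

```text
the job is handed in; nothing more can be done
None
```

The cartridge was rocked loose, drawn out along its bay and set upright on the tray floor, and the gripper let go. The job was handed in at about 27 s; the highest wrist force I read was about 24 N, and no verdict came back.

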